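# Lift the cleaning caddy out of the laundry drawer

### The job

Pull the drawer of the low slatted shelf unit all the way out to its stop and leave it open, then lift the blue caddy out of it by its yellow bar, keeping it level so that the steel tin and the amber jar stay standing in it. Finish while holding the caddy up in the gripper, still and level, with its underside at least 20 cm above the table top; nothing is put down or let go at the end. Leave everything else standing where it is.

Things in the scene. Friction and masses are not known exactly. Their poses are not given: they have to be found in the camera images.
- unit: Low light-wood shelf unit, fixed: 220 (x) x 300 (y) x 125 mm high, topped with wooden slats (tops 133 mm above the table, first slat 20 mm behind the front). One drawer fills the front (-x face) and slides out along the unit's own -x. Origin: centre of the underside; x from front to back, z up. The shut drawer's front face is 110 mm from the origin.
- unit_drawer0 (a joint): How far the drawer is out, in m: 0 shut, 0.150 at its stop; it starts 0 to 0.012 out. Slides with about 1 N of friction and stays where it is left. The drawer is open-topped, 258 mm wide (y) and 175 mm long (x) inside; its inner floor is 22 mm and its side rims are 103 mm above the table.
- drawer_pull (a point): Middle of the drawer's black bar handle: a round bar 11 mm thick and 120 mm long along the unit's y, its middle line 42 mm in front of the drawer's front face and 101 mm above the table. A post near each end (51 mm from the middle) joins it to the front. Moves with the drawer; axes as the unit's.
- caddy: Blue plastic caddy, loose, standing in the drawer, 0.18 kg: a tray 90 (x) x 150 (y) mm with 24 mm high walls 4 mm thick, a 4 mm floor and a 24 mm high partition along x through the middle; above the partition, along x, a yellow carrying bar. Origin: centre of the underside, z up. Yaw within 0.1 rad of the unit's.
- caddy_bar (a point): Middle of the caddy's yellow bar: 90 mm long (caddy's x), 14 mm wide (y), 14 mm high; its middle is 72 mm above the caddy's underside, held by a 14 x 6 mm post at each end and otherwise open below. It is gripped across its width, fingers one on each side (caddy's y). Axes as the caddy's.
- tin: Closed round steel tin, 56 mm across, 30 mm high, 0.14 kg, loose in one of the caddy's two compartments (either side), its middle about 39 mm from the bar's line. Origin: centre of its underside.
- jar: Squat amber glass jar with black lid, 50 mm across, 32 mm high, 0.11 kg, loose in the caddy's other compartment. Origin: centre of its underside.
- cap_red: Red aerosol cap, 52 mm across, 33 mm high, the lowest of a stack of three standing on the slats on the unit's top, near its middle or behind, left. Origin: centre of its underside. To be left alone.
- cap_blue: Blue aerosol cap, same size, on the red one. Origin: centre of its underside. To be left alone.
- cap_white: White aerosol cap, same size, on the blue one; its top is 232 mm above the table. Origin: centre of its underside. To be left alone.
- dispenser: Green push dispenser of hand soap with white pump, 56 mm across, 108 mm high, on the slats on the unit's top, near its middle or behind, right. Origin: centre of its underside. To be left alone.
- brush: Stiff nylon brush with wooden back, 150 x 52 x 34 mm, bristles down on the table to the left of the unit. Origin: centre of its underside. To be left alone.
- aerosol: Aerosol can, blue and silver with red cap, 58 mm across, 163 mm high, on the table to the right of the unit. Origin: centre of its underside. To be left alone.

How it is judged:
By the outcome, as a careful person would: the job done as asked, in the order asked, and still so for the second after the job is handed in, while the arm keeps its last pose, push and grip.
It also fails if it takes over 50 s, if anything falls off the work surface, if the arm or the gripper's body presses on something with over 40 N, if the wrist force passes 120 N, or if a joint passes its speed limit or range.

### The arm

A 6-joint arm with a two-finger parallel gripper is mounted at the origin on the work surface. World frame = base frame: x ahead of the robot, y to its left, z up, the work surface at z = 0. Lengths are in m, angles in rad, forces in N, time in s.
With the tool pointing down it reaches from about 0.325 to 1 m from the base axis. Payload 5.1 kg.
Tool frame: the origin (TCP) lies midway between the tips of the shut fingers; the grasp point (between the pads) lies 19 mm behind it (ctrl.tcp_to_grasp is the distance from the TCP to the grasp point, in m); z points along the fingers, y is the line along which they close (so a half turn about z gives the same grasp; the last joint's range is limited). The gripper opens to 85 mm and grips with 20 to 120 N. Pads are 22 mm wide; open, the fingers measure 114 mm over their backs; the gripper's body (76 mm by 85 mm) begins 54 mm behind the grasp point. The pads swing forward as they close: fully open they stand 13 mm farther back than shut.
Start: joints at [-1.381, 0.124, 1.65, -0, 1.367, -0.083], TCP at [0.175, -0.626, 0.231] pointing down, gripper open.
Joint ranges: [-2.61, 2.61], [-1.02, 2.33], [0.03, 2.71], [-1.35, 4.49], [0.32, 2.68], [-2.91, 2.91]. Speed limits (rad/s): [2.57, 2.57, 3.14, 3.14, 3.14, 3.14].

### API

Orientations are given as a unit quaternion [w, x, y, z].
In Python, from plant import ctrl gives the robot as it stands.
- The arm moves only by the tool arm_command, never from a script. Its argument "plan" is text: rows parted by semicolons, each of 5 numbers parted by spaces: the shift along the tool's x, y, z in units of 40 mm (1.0 is 40 mm), then the turn about the tool's z in units of 8 degrees (1.0 is 8 degrees), then the closure, from -1 (fully open) to 1 (shut). In form: dx dy dz roll gripper; .... A call has 1 to 5 rows; each row shifts and turns the commanded pose from where the row before left it, along the tool's axes as they then stand; what a row does not reach is not made up. A row lasts 1/10 s, in which the tool goes at most 50 mm and 8.59 degrees, less where a joint would pass 70% of its speed; a pose out of reach is approached as far as the arm can. A call is refused whole if a number of a shift passes 1 or a number of a turn 1, either way. A call with a gripper value outside its range is refused whole. The fingers move at their own pace and stop on an object; the grip force is fixed at half the most. Time passes only in rows, so rows that do not move let the fingers close. It gives the time, the measured TCP pose, the force, the opening and the grip force at its end, in the units of the state.
- ctrl.read_state(): the state, without advancing time (a new reading comes with each control period).
- ctrl.snapshot(name): name is "scene" or "top" or "wrist"; returns a dict with "color" (400x640x3 uint8, red, green, blue), "vfov" (degrees; the focal length in pixels is half the picture's height over the tangent of half this angle, whatever the lens; pixels are square), "cx", "cy" (the principal point, pixels), "R" (3x3) and "t" (3): a world point X has camera coordinates R X + t. Camera axes: x right, y down, z forward; pixel columns grow to the right and rows downward; lengths in m; the calibration is good to about 2 mm. A picture is of the moment at which its call begins. There is no depth.
- ctrl.sign_off(): hands the job in; it is judged then, once.
The state is a dict: "time_s": time; "joint_positions": joint angles; "dq": joint speeds; "effort": joint torques, N m; "tool_pos": TCP position; "eef_rot": TCP orientation; "wrist_force": force on the tool from outside, world axes, zero at the start; "torque": the same for the moment, N m; "width": finger opening in m; "grasp_force": force on a finger pad.
Only numpy, scipy, OpenCV 4.12 (cv2) and the standard library are available. Lean on these libraries where they do the work, as an engineer would, in place of code of your own. Each camera call takes 0.05 s, during which the arm holds its last target. There are 200 camera calls.

## Working session

There is one attempt and no reset: what is moved stays moved. The work goes in short steps, Python scripts to look and compute and a tool call to move; the robot and the scene stay as the last step left them, time stands still between calls to the robot, and variables do not carry over. Pictures are saved under pics/ and viewed, at most 10 in all, crops included, and the job is handed in when it is done.

Besides the shell and the picture viewer there is one more tool, called after ">>>" as a command line: name --argument value ..., lists and objects as JSON in quotes. arm_command: Moves the arm, as the interface text tells. Its arguments: {"type":"object","properties":{"plan":{"type":"string"}},"required":["plan"]}

```bash
mkdir -p pics; ls
cat > h.py <<'E'
import numpy as np,cv2
from plant import ctrl
def snap(n,f):
    s=ctrl.snapshot(n); cv2.imwrite('pics/'+f+'.png',s['color'][:,:,::-1]); np.save('pics/'+f+'.npy',s,allow_pickle=True); return s
def load(f): return np.load('pics/'+f+'.npy',allow_pickle=True).item()
def ray(s,u,v):
    f=200/np.tan(np.radians(s['vfov'])/2); R=np.array(s['R']);t=np.array(s['t'])
    return -R.T@t, R.T@np.array([(u-s['cx'])/f,(v-s['cy'])/f,1])
def onz(s,u,v,z):
    o,d=ray(s,u,v); return o+d*(z-o[2])/d[2]
def proj(s,X):
    f=200/np.tan(np.radians(s['vfov'])/2); c=np.array(s['R'])@X+np.array(s['t']); return c[:2]/c[2]*f+[s['cx'],s['cy']]
E
python3 - <<'E'
from h import *
for n in('scene','top'):
    s=snap(n,n+'0'); print(n,s['vfov'],ray(s,320,200))
a=np.hstack([load('scene0')['color'],load('top0')['color']])
print(ctrl.read_state())
E
```

```text
pics
scene 45.227967573993475 (array([ 1.7830263 , -0.10152384,  0.90841702]), array([-0.83511903,  0.06919252, -0.54583645]))
top 56.25673201931397 (array([ 0.44358757, -0.01786226,  1.30025495]), array([ 0.17494455,  0.01163019, -0.98466578]))
{'time_s': 0.1, 'joint_positions': array([-1.38060915e+00,  1.24473393e-01,  1.65154721e+00,  4.22960184e-06,
        1.36749476e+00, -8.26069798e-02]), 'dq': array([-0.00036673, -0.00130393, -0.00270801, -0.00169597,  0.00212097,
       -0.00074115]), 'effort': array([ 4.80973085e-04, -4.24932647e+01, -3.66652465e+01, -3.42967246e-05,
        3.96938864e-03,  2.60327482e-05]), 'tool_pos': array([ 0.17498885, -0.62542728,  0.23014848]), 'eef_rot': array([-9.60076804e-04,  9.90711932e-01,  1.35974057e-01, -4.96186540e-05]), 'wrist_force': array([-0.14439704,  0.18818719,  0.14054432]), 'torque': array([-0.01695515, -0.00676558, -0.05460924]), 'grasp_force': 0.0, 'width': 0.08584242720063187}
```

View pics/scene0.png

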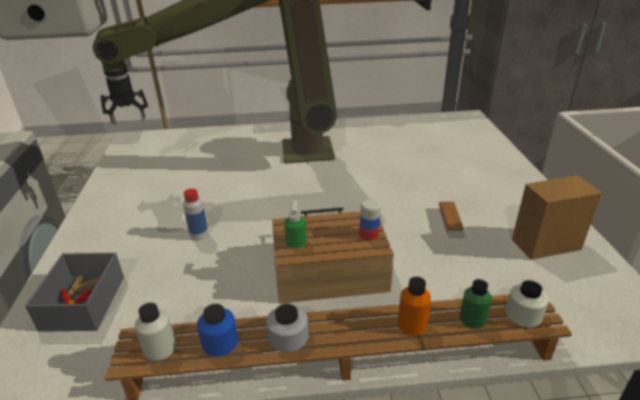

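View pics/top0.png

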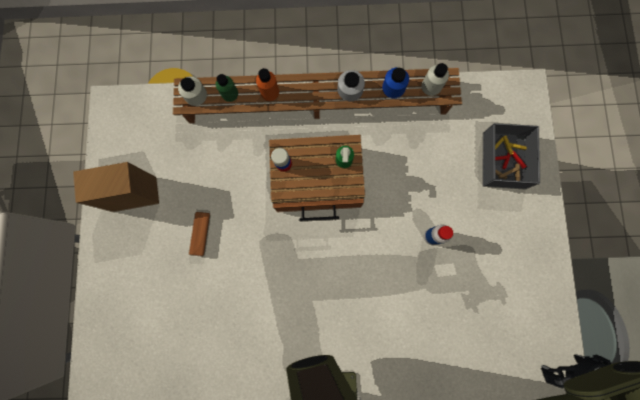

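The top view shows the unit at about (270–364, 136–210) with the black handle bar along row ~219, columns 301–338. The caps stack is at (281,158), the dispenser at (345,155), the aerosol at (440,235) and the brush at (200,233). The scene view agrees.

Run:
```python
from h import *
s=load('top0'); g=s['color'].max(2)
print(g[204:226,296:344:2])
m=np.zeros_like(g); m[212:226,294:346]=(g[212:226,294:346]<70)
ys,xs=np.nonzero(m); print(len(xs),xs.min(),xs.max())
# bar rows: darkest row per column
w=np.clip(120-g[214:226,304:336].astype(float),0,None)
c=np.arange(304,336); r=(w*np.arange(214,226)[:,None]).sum(0)/w.sum(0)
p=np.polyfit(c,r,1); print(p)
L=onz(s,xs.min()-.5,np.polyval(p,xs.min()),.101);R=onz(s,xs.max()+.5,np.polyval(p,xs.max()),.101)
print(L,R,np.linalg.norm(L-R),'mid',(L+R)/2,'yaw',np.arctan2(-(L-R)[0],(L-R)[1]))
# slat corners, z=.133
for q in[(269.5,137),(361,135.5),(271.5,208.5),(364.5,206)]: print(q,onz(s,*q,.133))
big=cv2.resize(cv2.cvtColor(s['color'],cv2.COLOR_RGB2BGR)[125:230,260:375],None,fx=5,fy=5,interpolation=cv2.INTER_CUBIC)
cv2.imwrite('pics/c1.png',big)
```

```text
[[119 119 118 118 123 124 123 124 121 121 117 111 110 111 109 108 106 105
   94  87  79  74  67  64]
 [124 118 115 112 114 114 112 110 109 104  93  81  73  67  65  60  60  60
   48  32  55  55  55  53]
 [106  93  79  66  64  64  61  60  63  61  60  57  56  56  55  53  54  50
   37  21  49  53  54  53]
 [ 61  59  53  24  43  54  54  54  55  55  54  54  54  54  54  54  51  48
   44  21  48  56  57  57]
 [ 54  53  47  19  42  55  56  55  56  56  56  56  56  54  57  57  55  59
   54  21  59  72  75  74]
 [ 56  55  49  22  43  57  60  60  60  65  69  71  72  72  74  74  77  86
   73  25  81  98 102 103]
 [ 65  67  66  30  52  72  75  76  80  86  92  97 103 105 105 104 106 108
   94  29  88 103 106 105]
 [ 87  94  93  39  72 101 101 104 102 104 103 108 108 110 110 108 107 108
  104  29  85 107 105 107]
 [107 105 103  40  75 104 105 107 108 107 106 108 107 108 109 108 106 108
  105  29  85 107 107 106]
 [110 107 104  40  75 105 106 108 107 109 109 108 107 106 107 110 109 107
  104  30  83 107 107 106]
 [109 106 106  42  77 106 105 108 107 107 110 108 108 106 106 107 108 108
  103  30  83 10
[... 825 characters left out ...]
169 169 170 169 173 170 171 171 169 171 171 174 173 173 173 172 172
  174 171 173 172 168 111]
 [167 167 168 171 169 172 171 171 169 170 171 171 172 172 172 173 174 172
  174 170 172 173 172 110]
 [166 167 167 168 169 170 172 170 168 172 172 170 170 170 171 171 174 174
  173 171 171 171 169 110]]
143 300 338
[-4.33704801e-02  2.31458391e+02]
[0.59826254 0.06435281 0.101     ] [ 0.59966521 -0.06178202  0.101     ] 0.12614262439151003 mid [0.59896387 0.00128539 0.101     ] yaw 0.011119939116521099
(269.5, 137) [0.86524571 0.1546956  0.133     ]
(361, 135.5) [ 0.85943451 -0.14355013  0.133     ]
(271.5, 208.5) [0.62864883 0.15023886 0.133     ]
(364.5, 206) [ 0.62721579 -0.14371487  0.133     ]
```

View pics/c1.png

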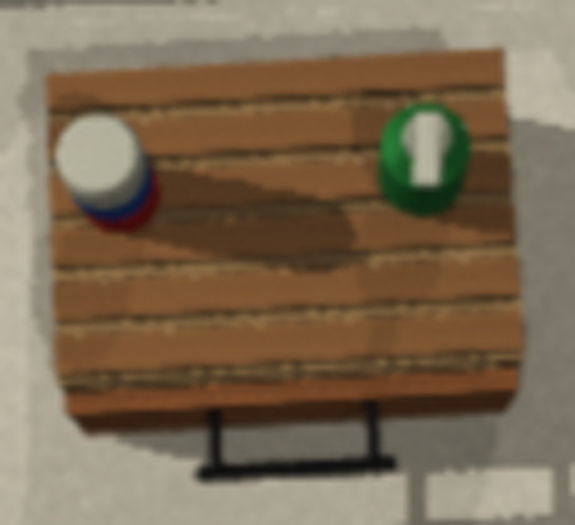

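The crop shows the bar from crop (203,474) to (393,463), with the posts at columns 215 and 373. That puts the handle middle at about (0.599, 0.001) with a yaw of +0.012, and the rear edge at x≈0.857 agrees with the unit's depth. First I'll turn the tool so that it closes along x.

>>> arm_command --plan "0 0 0 -0.94 -1; 0 0 0 -0.94 -1; 0 0 0 -0.94 -1; 0 0 0 -0.94 -1; 0 0 0 -0.94 -1"

```text
time_s: 0.6
tool_pos: [0.175, -0.6256, 0.2305]
eef_rot: [-0.001, 0.893, 0.45, 0.0]
wrist_force: [-0.2, -0.1, 0.3]
width: 0.0858
grasp_force: 0.0
```

>>> arm_command --plan "0 0 0 -0.94 0.2; 0 0 0 -0.94 0.2; 0 0 0 -0.94 0.2; 0 0 0 -0.94 0.2; 0 0 0 -0.94 0.2"

```text
time_s: 1.1
tool_pos: [0.175, -0.6256, 0.2305]
eef_rot: [-0.001, 0.7, 0.714, 0.0]
wrist_force: [-0.3, 0.3, 0.5]
width: 0.0344
grasp_force: 0.0
```

>>> arm_command --plan "0.78 0.53 0 0 0.2; 0.78 0.53 0 0 0.2; 0.78 0.53 0 0 0.2; 0.78 0.53 0 0 0.2; 0.78 0.53 0 0 0.2"

```text
time_s: 1.6
tool_pos: [0.2793, -0.4668, 0.2307]
eef_rot: [-0.0, 0.702, 0.712, 0.0]
wrist_force: [0.5, -0.1, 0.6]
width: 0.0341
grasp_force: 0.0
```

>>> arm_command --plan "0.78 0.53 0 0 0.2; 0.78 0.53 0 0 0.2; 0.78 0.53 0 0 0.2; 0.78 0.53 0 0 0.2; 0.78 0.53 0 0 0.2"

```text
time_s: 2.1
tool_pos: [0.3829, -0.3093, 0.2309]
eef_rot: [-0.0, 0.702, 0.712, 0.0]
wrist_force: [1.2, -0.4, -0.2]
width: 0.0346
grasp_force: 0.0
```

>>> arm_command --plan "0.78 0.53 0 0 0.2; 0.78 0.53 0 0 0.2; 0.78 0.53 0 0 0.2; 0.78 0.53 0 0 0.2; 0.78 0.53 0 0 0.2"

```text
time_s: 2.6
tool_pos: [0.4866, -0.1518, 0.2309]
eef_rot: [-0.0, 0.702, 0.712, -0.0]
wrist_force: [0.8, -0.7, 0.0]
width: 0.034
grasp_force: 0.0
```

>>> arm_command --plan "0.7 0.45 0 0 0.2; 0.7 0.45 0 0 0.2; 0.7 0.45 0 0 0.2; 0.5 0.3 0 0 0.2; 0 0 0 0 0.2"

```text
time_s: 3.1
tool_pos: [0.5513, -0.0463, 0.2307]
eef_rot: [-0.001, 0.701, 0.713, -0.0]
wrist_force: [-0.6, -0.6, -0.2]
width: 0.0341
grasp_force: 0.0
```

Run:
```python
from h import *
s=snap('wrist','w1'); print(ctrl.read_state()['tool_pos'],ctrl.read_state()['eef_rot'],s['vfov'],ray(s,320,200))
```

```text
[ 0.55073802 -0.04744981  0.23063599] [-5.02786248e-04  7.01098686e-01  7.13063909e-01 -4.91530164e-04] 62.024801999222156 (array([0.55050055, 0.02985693, 0.37326447]), array([ 0.00365944, -0.26915041, -0.96340086]))
```

View pics/w1.png

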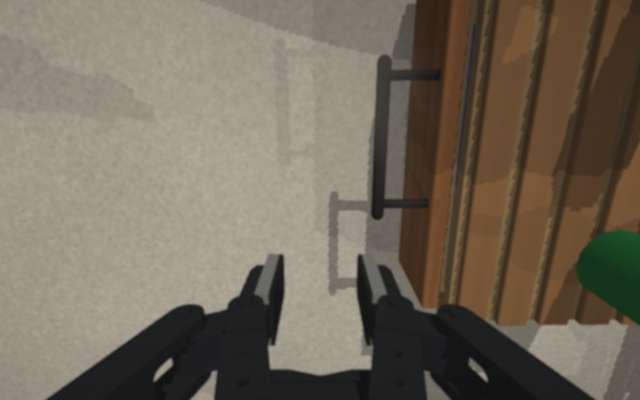

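The wrist view shows the bar from (385,57) to (377,217) with posts at rows 74 and 203, and the drawer front next to it.

Run:
```python
from h import *
s=load('w1')
for q in[(385,56),(377,218),(384.6,74),(378,203.5)]: print(onz(s,*q,.101))
A=onz(s,385,56,.101);B=onz(s,377,218,.101);print((A+B)/2,np.linalg.norm(A-B),np.arctan2(-(A-B)[0],(A-B)[1]))
for q in[(416,30),(402,240)]:print(onz(s,*q,.12))
```

```text
[0.59838711 0.06683928 0.101     ]
[ 0.60102739 -0.06147535  0.101     ]
[0.59901821 0.05426903 0.101     ]
[ 0.60100103 -0.04843512  0.101     ]
[0.59970725 0.00268197 0.101     ] 0.1283417935238747 0.020573716182493457
[0.61502801 0.08091985 0.12      ]
[ 0.61927742 -0.07375923  0.12      ]
```

Post spacing measures 103 mm against the true 102 mm. The handle middle is (0.600, 0.003), yaw 0.02.

>>> arm_command --plan "0.62 0.63 0 0 0.2; 0.62 0.63 0 0 0.2; 0 0 0 0 0.2; 0 0 0.8 0 0.2; 0 0 0.8 0 0.2"

```text
time_s: 3.65
tool_pos: [0.6008, 0.0006, 0.1679]
eef_rot: [0.001, 0.702, 0.712, 0.001]
wrist_force: [-0.1, -0.3, -0.4]
width: 0.0337
grasp_force: 0.0
```

Run:
```python
from h import *
print(ctrl.read_state()['tool_pos'])
```

```text
[6.00801670e-01 5.80354343e-04 1.67856677e-01]
```

>>> arm_command --plan "0 0 0.6 0 0.2; 0 0 0.6 0 0.2; 0 0 0.6 0 0.2; 0 0 0.35 0 0.2; 0 0 0 0 0.2"

```text
time_s: 4.15
tool_pos: [0.5981, 0.001, 0.0787]
eef_rot: [-0.002, 0.702, 0.712, -0.002]
wrist_force: [-0.1, -0.3, -0.6]
width: 0.0341
grasp_force: 0.0
```

>>> arm_command --plan "0 0 0 0 1; 0 0 0 0 1; 0 0 0 0 1; 0 0 0 0 1; 0 0 0 0 1"

```text
time_s: 4.65
tool_pos: [0.6014, 0.0014, 0.0828]
eef_rot: [0.001, 0.702, 0.712, 0.0]
wrist_force: [-1.0, -3.4, 4.9]
width: 0.0091
grasp_force: 58.8
```

Gripped. Now pulling.

>>> arm_command --plan "0 -0.2 0 0 1; 0 -0.4 0 0 1; 0 -0.4 0 0 1; 0 -0.4 0 0 1; 0 -0.4 0 0 1"

```text
time_s: 5.15
tool_pos: [0.5291, -0.0002, 0.0828]
eef_rot: [0.002, 0.702, 0.712, 0.001]
wrist_force: [1.8, -7.1, 4.6]
width: 0.0089
grasp_force: 60.0
```

>>> arm_command --plan "0 -0.4 0 0 1; 0 -0.4 0 0 1; 0 -0.3 0 0 1; 0 -0.2 0 0 1; 0 -0.1 0 0 1"

```text
time_s: 5.65
tool_pos: [0.473, -0.0015, 0.0828]
eef_rot: [0.003, 0.702, 0.712, -0.0]
wrist_force: [2.4, -8.3, 3.9]
width: 0.009
grasp_force: 60.0
```

>>> arm_command --plan "0 -0.1 0 0 1; 0 -0.1 0 0 1; 0 -0.1 0 0 1; 0 0 0 0 1"

```text
time_s: 6.05
tool_pos: [0.461, -0.0018, 0.0828]
eef_rot: [0.002, 0.702, 0.712, -0.001]
wrist_force: [-1.3, -7.8, 5.0]
width: 0.0093
grasp_force: 60.2
```

>>> arm_command --plan "0 -0.1 0 0 1; 0 -0.1 0 0 1; 0 0 0 0 1"

```text
time_s: 6.35
tool_pos: [0.4531, -0.002, 0.0828]
eef_rot: [0.003, 0.702, 0.712, -0.001]
wrist_force: [-2.2, -9.9, 6.5]
width: 0.009
grasp_force: 60.2
```

>>> arm_command --plan "0 -0.1 0 0 1; 0 -0.1 0 0 1; 0 0 0 0 1"

```text
time_s: 6.65
tool_pos: [0.4526, -0.002, 0.083]
eef_rot: [0.011, 0.702, 0.712, 0.008]
wrist_force: [32.5, -7.6, -22.8]
width: 0.0088
grasp_force: 58.5
```

The drawer is at its stop: it travelled 149 mm and the force rose to 32 N. I'll relax, release and rise.

>>> arm_command --plan "0 0.1 0 0 1; 0 0.07 0 0 1; 0 0 0 0 0.2; 0 0 0 0 0.2; 0 0 0 0 0.2"

```text
time_s: 7.15
tool_pos: [0.4504, 0.0002, 0.0808]
eef_rot: [-0.001, 0.702, 0.712, -0.0]
wrist_force: [-0.7, -0.1, -0.2]
width: 0.0343
grasp_force: 0.0
```

>>> arm_command --plan "0 0 -0.6 0 0.2; 0 0 -0.9 0 0.2; 0 0 -0.9 0 0.2; 0 0 -0.9 0 0.2; 0 0 -0.9 0 0.2"

```text
time_s: 7.65
tool_pos: [0.4505, 0.0002, 0.2503]
eef_rot: [-0.0, 0.702, 0.712, 0.0]
wrist_force: [0.1, -0.5, 0.3]
width: 0.0342
grasp_force: 0.0
```

>>> arm_command --plan "0 0 -0.6 -0.93 0.2; 0 0 -0.4 -0.93 0.2; 0 0 0 -0.93 -1; 0 0 0 -0.93 -1; 0 0 0 -0.93 -1"

```text
time_s: 8.15
tool_pos: [0.4508, 0.0002, 0.289]
eef_rot: [-0.0, 0.436, 0.9, 0.0]
wrist_force: [-0.5, -0.6, -0.6]
width: 0.0759
grasp_force: 0.0
```

>>> arm_command --plan "0 0 0 -0.93 -1; 0 0 0 -0.93 -1; 0 0 0 -0.93 -1; 0 0 0 -0.93 -1; 0 0 0 -0.93 -1"

```text
time_s: 8.65
tool_pos: [0.4507, 0.0002, 0.2887]
eef_rot: [-0.001, 0.126, 0.992, 0.0]
wrist_force: [0.9, -0.6, 0.2]
width: 0.0853
grasp_force: 0.0
```

>>> arm_command --plan "0 0 0 -0.93 -1; 0 0 0 -0.93 -1; 0 0 0 0 -1"

```text
time_s: 8.95
tool_pos: [0.4508, 0.0001, 0.2888]
eef_rot: [-0.0, -0.001, 1.0, 0.0]
wrist_force: [0.6, 1.3, -0.4]
width: 0.0855
grasp_force: 0.0
```

Run:
```python
from h import *
s=snap('wrist','w2'); t=snap('top','t2'); print(ctrl.read_state()['tool_pos'],ctrl.read_state()['eef_rot'],ray(s,320,200))
```

```text
[ 4.50950488e-01 -3.76591696e-05  2.88969099e-01] [-2.91321421e-04  2.37063194e-04  9.99999912e-01  1.85121046e-04] (array([0.37644275, 0.00120557, 0.43139006]), array([ 2.69616177e-01,  8.59960100e-04, -9.63277179e-01]))
```

View pics/w2.png

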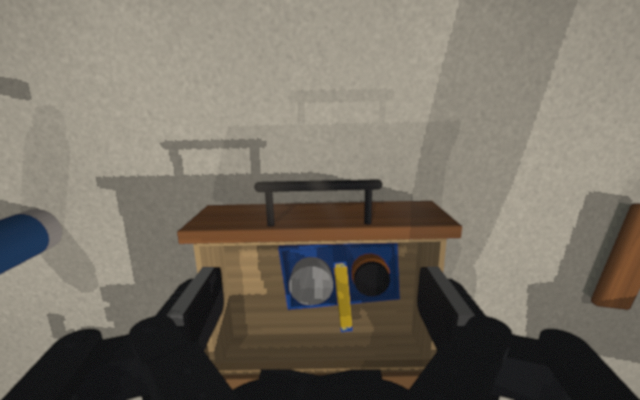

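The wrist view shows the open drawer and the caddy near its front. The yellow bar runs from (341,264) to (347,330), the tin is at (311,282) and the jar at (371,277), both standing. Next I'll measure the bar in both views.

Run:
```python
from h import *
for f,roi in(('w2',(240,345,280,410)),('t2',(190,260,270,370))):
    s=load(f); r0,r1,c0,c1=roi
    h=cv2.cvtColor(s['color'],cv2.COLOR_RGB2HSV)
    m=np.zeros((400,640),np.uint8); m[r0:r1,c0:c1]=cv2.inRange(h,(20,150,90),(35,255,255))[r0:r1,c0:c1]
    n,l,st,ce=cv2.connectedComponentsWithStats(m); k=1+np.argmax(st[1:,4]); print(f,st[k],ce[k])
    ys,xs=np.nonzero(l==k); P=np.array([onz(s,x,y,.101)[:2] for x,y in zip(xs,ys)])
    (c,sz,a)=cv2.minAreaRect(P.astype(np.float32)*1000); print('rect mm',c,sz,a)
    d=np.linalg.svd(P-P.mean(0),full_matrices=False)[2][0]; print('mean',P.mean(0),'yaw',np.arctan(d[1]/d[0]))
    h2=cv2.inRange(h,(100,120,40),(125,255,255)); b=np.zeros_like(m); b[r0:r1,c0:c1]=h2[r0:r1,c0:c1]
    ys,xs=np.nonzero(b); P=np.array([onz(s,x,y,.046)[:2] for x,y in zip(xs,ys)],np.float32)*1000; print('tray',cv2.minAreaRect(P))
```

```text
w2 [335 266  18  62 721] [343.02080444 296.5409154 ]
rect mm (583.0458374023438, 28.083786010742188) (79.15423583984375, 14.49679183959961) 5.938678741455078
mean [0.58260402 0.02772594] yaw 0.11001911758908792
tray ((605.1239013671875, 28.59618377685547), (127.80146789550781, 150.95376586914062), 2.540102958679199)
t2 [308 211   7  25 104] [310.96153846 222.82692308]
rect mm (582.489013671875, 27.773075103759766) (78.90538024902344, 14.041163444519043) 5.567314624786377
mean [0.58293797 0.027652  ] yaw 0.10870827648896492
tray ((580.4921264648438, 27.019916534423828), (89.53950500488281, 147.31292724609375), 6.071443557739258)
```

Both views agree: bar middle (0.582, 0.0277), yaw 0.105, width 14 mm as given. The tray centre agrees too.

>>> arm_command --plan "0 0 0 -0.76 -1; 0 0 0 0 -1"

```text
time_s: 9.25
tool_pos: [0.4511, -0.0002, 0.2892]
eef_rot: [-0.0, -0.053, 0.999, 0.0]
wrist_force: [-0.7, -0.4, -0.1]
width: 0.0853
grasp_force: 0.0
```

Run:
```python
from h import *
from scipy.spatial.transform import Rotation as Ro
s=load('w2'); T=onz(s,311,282,.056);J=onz(s,371,277,.058); c=np.array([.582,.0277,0]);u=np.array([np.cos(.105),np.sin(.105),0])
a=(T-c)@u; b=(J-c)@u; print(T,J,'along bar',a,b,'com',(.14*a+.11*b)/.43)
r=ctrl.read_state(); q=r['eef_rot']; R=Ro.from_quat([*q[1:],q[0]]).as_matrix(); print(r['tool_pos'],R[:,0],np.degrees(np.arctan2(-R[1,0],-R[0,0])))
print(R.T@(np.array([.582,.0277,.0755])-r['tool_pos'])/.04)
```

```text
[ 0.58931622 -0.0097111   0.056     ] [0.58107685 0.06560298 0.058     ] along bar 0.0033549709845433952 0.0030544330465180638 com 0.0018736827277978194
[ 4.51122709e-01 -1.67241984e-04  2.89165824e-01] [-9.94360554e-01 -1.06052011e-01  2.45416509e-04] 6.087780977004912
[-3.32867575  0.34447927  5.34091143]
```

>>> arm_command --plan "-0.85 0.09 0 0 -1; -0.85 0.09 0 0 -1; -0.85 0.08 0 0 -1; -0.8 0.08 0 0 -1; 0 0 0 0 -1"

```text
time_s: 9.75
tool_pos: [0.5851, 0.0283, 0.2879]
eef_rot: [-0.001, -0.053, 0.999, 0.0]
wrist_force: [0.1, 0.0, 0.4]
width: 0.0854
grasp_force: 0.0
```

>>> arm_command --plan "0 0 0.8 0 -1; 0 0 0.8 0 -1; 0 0 0.8 0 -1; 0 0 0.6 0 -1; 0 0 0 0 -1"

```text
time_s: 10.25
tool_pos: [0.5795, 0.0277, 0.1646]
eef_rot: [-0.004, -0.053, 0.999, 0.0]
wrist_force: [-0.5, 0.4, -0.7]
width: 0.0855
grasp_force: 0.0
```

Run:
```python
from h import *
from scipy.spatial.transform import Rotation as Ro
s=snap('wrist','w3')
r=ctrl.read_state(); q=r['eef_rot']; R=Ro.from_quat([*q[1:],q[0]]).as_matrix(); print(r['tool_pos'],np.degrees(np.arctan2(-R[1,0],-R[0,0])))
print(R.T@(np.array([.583,.0278,.0755])-r['tool_pos'])/.04)
h=cv2.cvtColor(s['color'],cv2.COLOR_RGB2HSV); m=cv2.inRange(h,(20,150,90),(35,255,255))
n,l,st,ce=cv2.connectedComponentsWithStats(m); k=1+np.argmax(st[1:,4]); print(st[k])
ys,xs=np.nonzero(l==k); P=np.array([onz(s,x,y,.101)[:2] for x,y in zip(xs,ys)])
print(cv2.minAreaRect(P.astype(np.float32)*1000))
```

```text
[0.5811792  0.02766704 0.16749668] 6.08161440531807
[-0.05557621 -0.00304185  2.29969646]
[ 307  168   22  115 2273]
((581.6480102539062, 27.885986328125), (79.76484680175781, 13.873942375183105), 5.965500354766846)
```

View pics/w3.png

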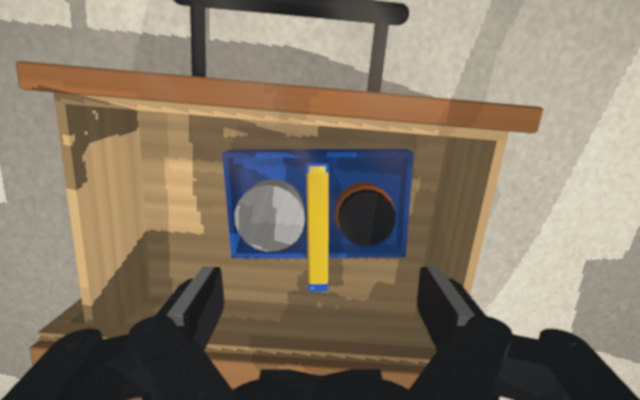

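The wrist view shows the bar vertical in the image, (307–329, 168–283), midway between the fingers, with tin and jar standing on either side. Alignment is good to 1 mm and 0.1°, so I'm going down.

>>> arm_command --plan "0 0 0.5 0 -1; 0 0 0.6 0 -1; 0 0 0.6 0 -1; 0 0 0.4 0 -1; 0 0 0.2 0 -1"

```text
time_s: 10.8
tool_pos: [0.583, 0.0276, 0.0773]
eef_rot: [0.0, -0.054, 0.999, -0.0]
wrist_force: [-0.2, -0.1, -0.4]
width: 0.0856
grasp_force: 0.0
```

>>> arm_command --plan "0 0 0 0 -0.4; 0 0 0 0 0; 0 0 0 0 0.3"

```text
time_s: 11.1
tool_pos: [0.5841, 0.0276, 0.0789]
eef_rot: [0.001, -0.054, 0.999, -0.0]
wrist_force: [-0.2, 1.2, -1.0]
width: 0.0434
grasp_force: 0.0
```

>>> arm_command --plan "0 0 0.06 0 0.3; 0 0 0 0 0.5; 0 0 0 0 1; 0 0 0 0 1; 0 0 0 0 1"

```text
time_s: 11.6
tool_pos: [0.5833, 0.0275, 0.0753]
eef_rot: [0.0, -0.054, 0.999, -0.0]
wrist_force: [-0.7, -1.2, 1.8]
width: 0.013
grasp_force: 59.3
```

>>> arm_command --plan "0 0 -0.1 0 1; 0 0 -0.1 0 1; 0 0 -0.1 0 1; 0 0 -0.1 0 1; 0 0 -0.1 0 1"

```text
time_s: 12.1
tool_pos: [0.5828, 0.0277, 0.095]
eef_rot: [-0.0, -0.054, 0.999, 0.0]
wrist_force: [-1.0, -0.4, -5.6]
width: 0.0134
grasp_force: 58.4
```

>>> arm_command --plan "0 0 -0.15 0 1; 0 0 -0.2 0 1; 0 0 -0.25 0 1; 0 0 -0.25 0 1; 0 0 -0.25 0 1"

```text
time_s: 12.6
tool_pos: [0.5832, 0.0277, 0.1402]
eef_rot: [0.0, -0.054, 0.999, -0.0]
wrist_force: [-0.4, 0.3, -4.8]
width: 0.013
grasp_force: 58.4
```

>>> arm_command --plan "0 0 -0.25 0 1; 0 0 -0.25 0 1; 0 0 -0.25 0 1; 0 0 -0.25 0 1; 0 0 -0.25 0 1"

```text
time_s: 13.1
tool_pos: [0.583, 0.0277, 0.1898]
eef_rot: [-0.0, -0.054, 0.999, 0.0]
wrist_force: [0.9, 0.2, -5.3]
width: 0.0131
grasp_force: 58.4
```

>>> arm_command --plan "0 0 -0.25 0 1; 0 0 -0.25 0 1; 0 0 -0.25 0 1; 0 0 -0.25 0 1; 0 0 -0.25 0 1"

```text
time_s: 13.6
tool_pos: [0.583, 0.0277, 0.2397]
eef_rot: [-0.0, -0.054, 0.999, 0.0]
wrist_force: [0.2, 0.1, -4.3]
width: 0.0133
grasp_force: 58.4
```

>>> arm_command --plan "0 0 -0.25 0 1; 0 0 -0.25 0 1; 0 0 -0.25 0 1; 0 0 -0.25 0 1; 0 0 -0.2 0 1"

```text
time_s: 14.1
tool_pos: [0.5832, 0.0277, 0.2881]
eef_rot: [0.0, -0.054, 0.999, -0.0]
wrist_force: [-1.0, 0.1, -5.5]
width: 0.0131
grasp_force: 58.5
```

>>> arm_command --plan "0 0 -0.15 0 1; 0 0 -0.1 0 1; 0 0 -0.05 0 1; 0 0 0 0 1; 0 0 0 0 1"

```text
time_s: 14.6
tool_pos: [0.5828, 0.0277, 0.2984]
eef_rot: [-0.0, -0.054, 0.999, 0.0]
wrist_force: [0.3, 0.6, -4.9]
width: 0.0126
grasp_force: 58.5
```

Run:
```python
from h import *
s=snap('wrist','w4'); t=snap('scene','s4'); u=snap('top','t4')
a=np.vstack([np.hstack([cv2.resize(s['color'],(400,250)),cv2.resize(u['color'][130:260,250:458],(400,250))]),cv2.resize(t['color'][100:325,180:540],(800,500))[:340]])
cv2.imwrite('pics/m4.png',a[:,:,::-1]); r=ctrl.read_state(); print(r['tool_pos'],r['eef_rot'],r['wrist_force'],np.abs(r['dq']).max())
```

```text
[0.58282448 0.02769265 0.29839263] [-4.36373575e-04 -5.39906984e-02  9.98541342e-01  4.33199800e-05] [ 0.21704669  0.47555752 -5.3057816 ] 0.0014808965935482934
```

View pics/m4.png

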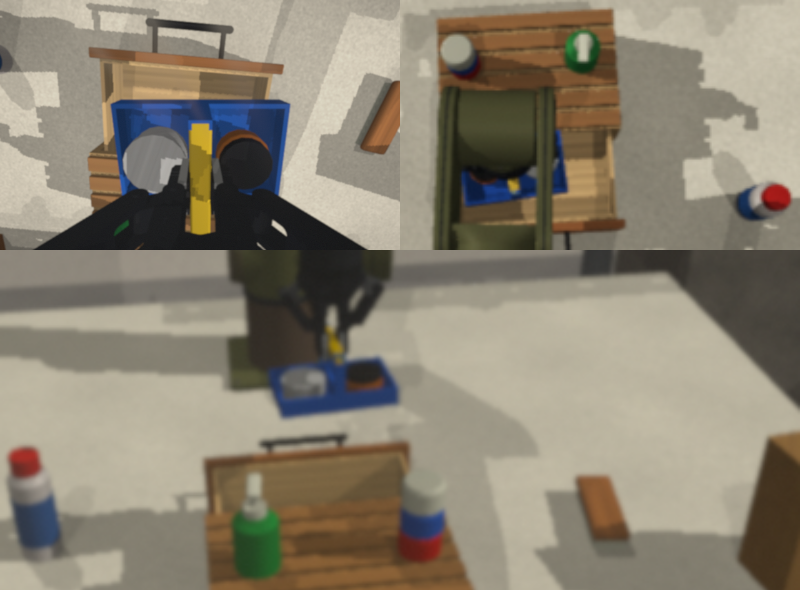

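The caddy is up at about 0.245 m, and the wrist view shows it square in the grip, with tin (left) and jar (right) standing. The drawer is open, the caps, dispenser, aerosol and brush are where they were, and the arm is still. Handing in.

```bash
python3 -c "
from plant import ctrl
print(ctrl.sign_off())"
```

```text
the job is handed in; nothing more can be done
None
```

The job is handed in: the drawer is out at its stop, and the gripper is holding the caddy level and still, its underside about 24.5 cm above the table, with the tin and jar standing in it.

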